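# Assemble a mini chicken burger on its plate

### The arm

A 7-joint arm with a two-finger parallel gripper is mounted at the origin on the work surface. World frame = base frame: x ahead of the robot, y to its left, z up, the work surface at z = 0. Lengths are in m, angles in rad, forces in N, time in s.
With the tool pointing down it reaches from about 0.4 to 0.85 m from the base axis. Payload 6.9 kg.
Tool frame: the origin (TCP) lies midway between the tips of the shut fingers; the grasp point (between the pads) lies behind it (ctrl.pinch_z is the z of the grasp point in the tool frame, in m); z points along the fingers, y is the direction in which the jaws open and shut (so a half turn about z gives the same grasp; the last joint's range is limited). The gripper opens to 85 mm and grips with 20 to 120 N. Pads are 22 mm wide; open, the fingers measure 114 mm over their backs; the gripper's body (76 mm by 85 mm) begins 54 mm behind the grasp point. The pads swing forward as they close: fully open they stand 13 mm farther back than shut.
Start: joints at [-1.196, 0.507, -0.238, 1.5, 0.126, 1.149, -0.155], TCP at [0.167, 0.602, 0.231] pointing down, gripper open.
Joint ranges: [-3.08, 3.08], [-0.24, 2.05], [-1.43, 1.35], [0, 2.5], [-1.52, 4.66], [0.17, 1.96], [-2.89, 2.89]. Speed limits (rad/s): [2.39, 2.39, 3.14, 3.14, 3.14, 3.14, 3.14].

### API

Orientations are given as a unit quaternion [w, x, y, z].
In Python, from station import ctrl, get_state, vision, ticket, models gives the robot as it stands. Calls block until the motion is done:
- ctrl.movep(position, orientation): joint-space move of the TCP to a pose.
- ctrl.movel(position, frame=None, max_speed=0.15): straight line of the TCP; frame=None keeps the orientation; max_speed is the mean speed in m/s.
- ctrl.set_joints(angles): joint-space move.
- ctrl.ungrasp() and ctrl.close_gripper(force=None): open the fingers fully, or close them until they stop; force is the grip in N (None keeps the last).
- ctrl.pause(seconds).
- ctrl.ik(position, orientation): joint angles nearest the present ones, or None.
- get_state(): the state.
- vision.grab_frame(name): name is "side" or "top"; returns (picture, depth): 400x640x3 uint8, blue, green, red; 400x640 float32, m along the optical axis (not along the pixel's ray), 0 where there is no reading.
- vision.camera_info(name): a dict with "mtx" (3x3 intrinsics, pixels), "dist_coeffs" ([k1, k2, p1, p2, k3] as OpenCV has them; the pictures are not rectified), "R" (3x3) and "t" (3): a world point X has camera coordinates R X + t. Camera axes: x right, y down, z forward; pixel columns grow to the right and rows downward; lengths in m; the calibration is good to about 2 mm. A picture is of the moment at which its call begins. camera_info takes no time and is no camera call.
A pose or a line that the arm cannot do raises ctrl.Unreachable and nothing moves.
- ticket.close_job(): hands the job in, once; it reports no verdict.
Trained networks look in the newest picture that a camera, given by its name, has taken for a name from the list of things; names that differ only in an ending like _2 or _b are one class to them, and where a whole thing is asked for, a point or a joint stands for the part that bears it (a point fixed in the world has none). Each returns a list of dicts, best first, with "p" (0 to 1); they miss things now and then, are a little off and sometimes report something else, mostly with a low value. They report only what shows in the picture. A call takes as long as a camera call. They do not tell look-alikes from the thing itself.
- models.recognise(camera, target): "point" ([column, row] in pixels, amid what is visible of it).
- models.masks_of(camera, target): "mask" (400x640 bool, what is visible of it) and "point" ([column, row] in pixels, amid what is visible of it).
The state is a dict: "time": time; "qpos": joint angles; "qd": joint speeds; "tau": joint torques, N m; "tcp_pos": TCP position; "eef_rot": TCP orientation; "contact_force": force on the tool from outside, world axes, zero at the start; "wrist_torque": the same for the moment, N m; "width": finger opening in m.
Only numpy, scipy, OpenCV 4.12 (cv2) and the standard library are available. Lean on these libraries where they do the work, as an engineer would, in place of code of your own. Each camera call takes 0.05 s, during which the arm holds its last target.

### The job

Build the small chicken burger: take the round burger-sized chicken patty from the black tray and lay it flat on the bottom bun that waits on the plate, then put the round domed top bun from the white board on it, dome up. Every layer should lie flat and centred over the one below, in the middle of the plate, and be set down rather than dropped.

Things in the scene. Friction and masses are not known exactly. Their poses are not given: they have to be found in the camera images.
- plate: Round white ceramic plate on the steel table, 176 mm across, rim 18 mm high, loose, 450 g. Origin: centre of its underside, z up. Its inner floor is 5 mm above the origin.
- heel_center (a point): Centre (half-way up) of the bottom bun: a flat bread disc 64 mm across and 18 mm thick with a pale cut top face, about 30 g, lying loose on the middle of the plate. z up; the top face is 9 mm above this point, the underside 9 mm below.
- patty_center (a point): Centre (half-way up) of the grilled chicken patty: a flat round disc 62 mm across, 18 mm thick, about 60 g, with three dark char bars on top, lying loose in the black tray. z up. The tray (310 x 180 mm, floor 4 mm thick, rim 12 mm above the table, on the left or the right of the plate) also holds a smaller round nugget (40 mm across) and a long fillet (92 x 46 mm) of the same chicken, in a row along x about 95 mm apart in any order.
- crown_center (a point): Centre (half-way up) of the top bun: a round domed bun 64 mm across and 30 mm high, about 35 g, with pale sesame seeds; flat underside down (15 mm below this point), its side upright for the lowest 13 mm and the dome above. z up. It lies loose on the white board (310 x 180 mm, 12 mm thick, on the other side of the plate from the tray), in a row along x with a square roll and a long finger roll of the same bread about 95 mm apart, in any order.
Things that resemble listed ones, but are neither listed nor needed, are in the scene too. Leave any turquoise look-alike of the part that bears crown_center alone. Leave any green look-alike of the part that bears heel_center alone.

How it is judged:
By the outcome, as a careful person would: the job done as asked, in the order asked, and still so for the second after the job is handed in, with the robot touching nothing.
It also fails if it takes over 53 s, if anything falls off the work surface, if the arm or the gripper's body presses on something with over 40 N, if the wrist force passes 120 N, or if a joint passes its speed limit or range.

## Working session

There is one attempt and no reset: what is moved stays moved. The work goes in short steps, each a Python script; the robot and the scene stay as the last script left them, time stands still between calls to the robot, and variables do not carry over. Pictures are saved under pics/ and viewed, and the job is handed in when it is done.

```bash
ls; mkdir -p pics
python3 - <<'E'
from station import ctrl, get_state, vision, models
import cv2
print(get_state()); print(ctrl.pinch_z)
for c in("top","side"):
    im,d=vision.grab_frame(c); cv2.imwrite(f"pics/{c}0.png",im)
    i=vision.camera_info(c); print(c,i)
    for t in("plate","heel_center","patty_center","crown_center"):
        print(t,[(r["point"],round(r["p"],2)) for r in models.recognise(c,t)])
print(get_state()["time"])
E
```

```text
pics
{'time': 0.0, 'qpos': array([-1.19550217,  0.50834372, -0.23753055,  1.50114386,  0.12570116,
        1.14893329, -0.15477637]), 'qd': array([ 7.81487545e-04,  4.29104724e-05,  4.38271824e-05,  1.16975005e-03,
       -2.09388661e-04, -1.76651302e-03, -1.35846877e-03]), 'tau': array([-1.06547315e-03, -6.20591283e+01, -2.18685329e+00, -2.49641132e+01,
        1.26762839e-02,  1.22481905e-02, -2.94446033e-05]), 'tcp_pos': array([0.16651888, 0.60186851, 0.23042244]), 'eef_rot': array([-1.04921996e-04,  1.34464627e-01,  9.90917968e-01, -9.12878070e-04]), 'contact_force': array([0.16429654, 0.66542706, 0.1956185 ]), 'wrist_torque': array([0.03175592, 0.05719441, 0.04595216]), 'width': 0.08512914385125012}
-0.0187
top {'mtx': array([[388.42271409,   0.        , 317.42619056],
       [  0.        , 388.42271409, 197.67231476],
       [  0.        ,   0.        ,   1.        ]]), 'dist_coeffs': array([-0.01862641,  0.        ,  0.        ,  0.        ,  0.        ]), 'R': array([[ 0.00704479, -0.9999377 ,  0.00865889],
       [-0.99401698, -0.0079464 , -0.10893617],
       [ 0.10899819, 
[... 225 characters left out ...]
198.4, 210.6], 0.96), ([180.3, 270.7], 0.87)]
side {'mtx': array([[431.87934923,   0.        , 324.48594578],
       [  0.        , 431.87934923, 195.22670546],
       [  0.        ,   0.        ,   1.        ]]), 'dist_coeffs': array([-0.06186405,  0.        ,  0.        ,  0.        ,  0.        ]), 'R': array([[ 0.76093562, -0.64872596,  0.01147234],
       [-0.44946383, -0.53979436, -0.71176142],
       [ 0.46793081,  0.53644821, -0.70232761]]), 't': array([-0.36054867,  0.24562925,  0.96354091])}
plate [([363.0, 188.9], 0.9)]
heel_center [([322.0, 246.1], 0.75), ([359.2, 196.7], 0.72)]
patty_center [([442.0, 240.8], 0.58)]
crown_center [([201.4, 174.7], 0.9), ([249.0, 155.9], 0.51)]
0.5
```

View pics/top0.png

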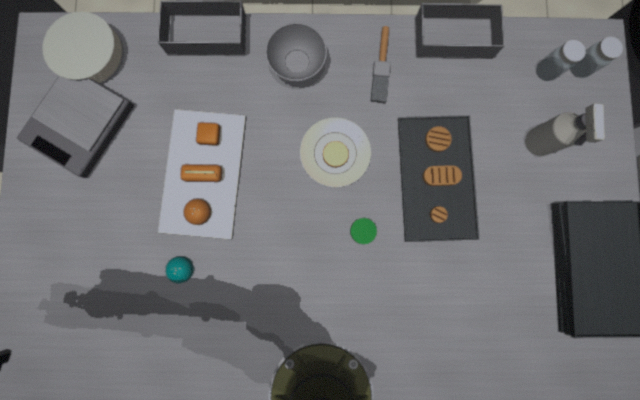

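View pics/side0.png

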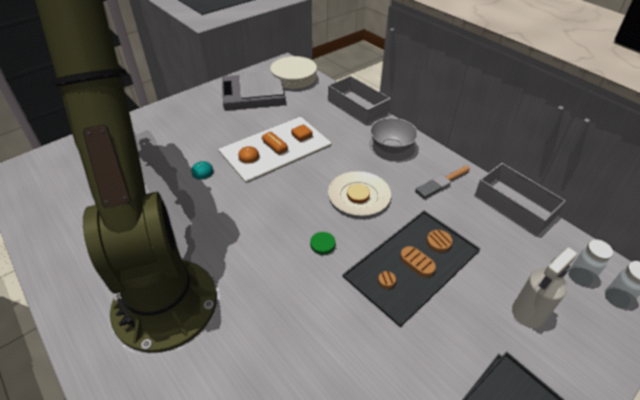

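The top view shows the heel on the plate at about (335,152), the patty with three bars at (439,139) and the crown at (197,211). The turquoise look-alike is at (179,269) and the green one at (364,231). The other chicken pieces and rolls lie below the patty and above the crown. Next I'll fit silhouettes in both cameras.

```bash
cat > h.py <<'E'
from station import ctrl, get_state, vision, models, ticket
import numpy as np, cv2
from scipy.optimize import least_squares
def cyl(r,z0,z1,dome=0):
    a=np.linspace(0,2*np.pi,72,endpoint=False); P=[]
    L=[(r,z0),(r,z1)]
    if dome: L+=[(r*np.cos(t),z1+dome*np.sin(t)) for t in np.linspace(.2,1.5,8)]
    for rr,z in L: P.append(np.c_[rr*np.cos(a),rr*np.sin(a),np.full(72,z)])
    return np.vstack(P)
SH={"plate":cyl(.088,.012,.018),"heel_center":cyl(.032,.005,.023),"patty_center":cyl(.031,.004,.022),"crown_center":cyl(.032,.012,.025,.017)}
def proj(c,P):
    i=vision.camera_info(c)
    return cv2.projectPoints(P,cv2.Rodrigues(i["R"])[0],i["t"],i["mtx"],i["dist_coeffs"])[0][:,0]
def unproj(c,uv,z):
    i=vision.camera_info(c)
    n=cv2.undistortPoints(np.array([[uv]],float),i["mtx"],i["dist_coeffs"])[0,0]
    C=-i["R"].T@i["t"]; d=i["R"].T@np.r_[n,1]; s=(z-C[2])/d[2]; return C+s*d
def hull(c,P):
    h=cv2.convexHull(proj(c,P).astype(np.float32))[:,0]; m=cv2.moments(h)
    return np.array([m["m10"]/m["m00"],m["m01"]/m["m00"]]),m["m00"]
def fit(c,P,uv):
    p0=unproj(c,uv,P[:,2].mean())[:2]
    return least_squares(lambda q:hull(c,P+np.r_[q,0])[0]-uv,p0,x_scale=.01,diff_step=1e-3).x
def masks(c,t):
    out=[]
    for r in models.masks_of(c,t):
        v,u=np.nonzero(r["mask"]); out.append((r["p"],np.array([u.mean(),v.mean()]),r["mask"].sum(),r["mask"]))
    return out
E
python3 - <<'E'
from h import *
for c in("top","side"):
    im,d=vision.grab_frame(c)
    for t in SH:
        for p,uv,n,m in masks(c,t):
            q=fit(c,SH[t],uv); A=hull(c,SH[t]+np.r_[q,0])[1]
            i=vision.camera_info(c); v,u=np.nonzero(cv2.erode(m.astype(np.uint8),np.ones((3,3)))); dd=d[v,u]
            N=cv2.undistortPoints(np.c_[u,v].astype(float)[:,None],i["mtx"],i["dist_coeffs"])[:,0]
            X=(np.c_[N,np.ones(len(N))]*dd[:,None]-i["t"])@i["R"]
            print(c,t,round(p,2),uv.round(1),n,"exp",round(A),"bgr",im[m].mean(0).round(),"xy",q.round(4),"depth med",np.median(X,0).round(4),"z",np.percentile(X[:,2],[5,95]).round(4))
E
```

```text
top plate 0.73 [335.  151.5] 3425 exp 3989 bgr [163. 167. 165.] xy [ 0.5761 -0.0308] depth med [ 0.5795 -0.0309  0.0107] z [0.0032 0.0172]
top heel_center 0.84 [362.6 230.6] 538 exp 582 bgr [ 65. 124.  48.] xy [ 0.3824 -0.0973] depth med [ 0.3814 -0.0978  0.0181] z [0.0154 0.0206]
top patty_center 0.69 [438.  138.5] 549 exp 550 bgr [ 64.  95. 127.] xy [ 0.6112 -0.2863] depth med [ 0.6085 -0.2835  0.0216] z [0.0183 0.0249]
top crown_center 0.82 [178.7 269.3] 574 exp 639 bgr [101. 102.  27.] xy [0.2879 0.3381] depth med [0.2887 0.3354 0.0261] z [0.0167 0.0304]
top crown_center 0.79 [197.1 211.2] 620 exp 604 bgr [ 60.  93. 134.] xy [0.4255 0.3001] depth med [0.4243 0.2945 0.0375] z [0.0258 0.0422]
side plate 0.6 [359.2 193.1] 1715 exp 2263 bgr [185. 203. 208.] xy [ 0.577  -0.0282] depth med [ 0.5796 -0.0294  0.0114] z [0.0041 0.0168]
side heel_center 0.95 [322.1 243. ] 470 exp 519 bgr [ 46. 113.  31.] xy [ 0.3804 -0.1004] depth med [ 0.3774 -0.1043  0.0185] z [0.0138 0.021 ]
side heel_center 0.62 [357.8 193.4] 372 exp 394 bgr [116. 164. 185.] xy [ 0.5709 -0.029 ] depth med [ 0.5634 -0.0361  0.0236] z [0.0167 0.026 ]
side patty_center 0.87 [438.9 241.1] 442 exp 481 bgr [ 56.  94. 137.] xy [ 0.6109 -0.2852] depth med [ 0.6026 -0.2895  0.0226] z [0.0137 0.0256]
side crown_center 0.59 [247.8 154.9] 307 exp 314 bgr [ 55.  96. 147.] xy [0.4246 0.3021] depth med [0.4152 0.2849 0.035 ] z [0.0198 0.044 ]
side crown_center 0.52 [202.  170.3] 332 exp 347 bgr [ 98. 102.  27.] xy [0.2824 0.3286] depth med [0.2806 0.3242 0.0234] z [0.0075 0.0318]
```

Run:
```python
from h import *
im,d=vision.grab_frame("top")
hsv=cv2.cvtColor(im,cv2.COLOR_BGR2HSV)
def seg(c,im,win,smin=60):
    hsv=cv2.cvtColor(im,cv2.COLOR_BGR2HSV); u0,u1,v0,v1=win
    m=np.zeros(im.shape[:2],np.uint8); m[v0:v1,u0:u1]=(hsv[v0:v1,u0:u1,1]>smin)
    n,l,s,ce=cv2.connectedComponentsWithStats(m); k=1+s[1:,4].argmax(); return ce[k],s[k,4]
for s in(50,70,90):
  uv,n=seg("top",im,(305,366,122,185),s); q=fit("top",SH["heel_center"],uv); print(s,uv,n,hull("top",SH["heel_center"]+np.r_[q,0])[1],q)
# heel recogniser
for p,uv,n,m in masks("top","heel_center"): print(p,uv,n)
big=cv2.resize(im[100:205,280:490],None,fx=3.5,fy=3.5); cv2.imwrite("pics/plate_top.png",big)
R=[0,0,1,0]
for p in([.611,-.286,.002],[.571,-.029,.021],[.425,.301,.008]):
  for R in([0,0,1,0],[0,1,0,0]): print(p,R,np.round(ctrl.ik(p,R),2) if ctrl.ik(p,R) is not None else None)
```

```text
50 [335.13827655 153.7254509 ] 499 565.7971149082296 [ 0.56983689 -0.03102231]
70 [327.28571429 162.28571429] 14 565.568799717119 [ 0.54827721 -0.01183716]Traceback (most recent call last):
  File "<stdin>", line 9, in <module>
  File "<stdin>", line 7, in seg
ValueError: attempt to get argmax of an empty sequence
```

The heel is at (0.570, -0.031) from the top camera and (0.571, -0.029) from the side, so they agree. Next is the patty.

Run:
```python
from h import *
for R in([0,0,1,0],[0,1,0,0]):
  for p in([.611,-.286,.002],[.611,-.286,.12],[.5705,-.030,.021],[.425,.301,.008]):
    q=ctrl.ik(p,R); print(p,R,None if q is None else np.round(q,2))
R=[0,0,1,0]
ctrl.movep([.611,-.2858,.10],R); print(get_state()["time"],get_state()["tcp_pos"],get_state()["contact_force"])
ctrl.movel([.611,-.2858,.002],max_speed=.12)
s=get_state();print(s["time"],s["tcp_pos"],s["contact_force"],s["qpos"].round(2))
ctrl.close_gripper(25)
s=get_state();print(s["time"],s["tcp_pos"],s["contact_force"],s["width"])
im,_=vision.grab_frame("top");cv2.imwrite("pics/g1t.png",im)
im,_=vision.grab_frame("side");cv2.imwrite("pics/g1s.png",im[130:340,300:560].repeat(3,0).repeat(3,1)[:600])
```

```text
[0.611, -0.286, 0.002] [0, 0, 1, 0] [ 0.44  0.81 -0.07  1.6   0.08  0.74  1.91]
[0.611, -0.286, 0.12] [0, 0, 1, 0] [ 0.3   0.68  0.18  1.5  -0.14  0.97  2.09]
[0.5705, -0.03, 0.021] [0, 0, 1, 0] [ 0.1   0.67 -0.15  1.88  0.16  0.6   1.42]
[0.425, 0.301, 0.008] [0, 0, 1, 0] [-0.52  0.65 -0.21  2.02  0.27  0.5   0.64]
[0.611, -0.286, 0.002] [0, 1, 0, 0] [ 0.06  0.91  0.64  1.6  -0.67  0.86 -0.6 ]
[0.611, -0.286, 0.12] [0, 1, 0, 0] [-0.09  0.88  1.    1.51 -0.78  1.18 -0.52]
[0.5705, -0.03, 0.021] [0, 1, 0, 0] [-0.31  0.73  0.52  1.89 -0.56  0.67 -1.02]
[0.425, 0.301, 0.008] [0, 1, 0, 0] [-0.89  0.67  0.35  2.03 -0.45  0.51 -1.78]
4.5417 [ 0.61153219 -0.28473394  0.10008267] [-0.46042592  0.32193948 -0.57929815]
5.5083 [ 0.61153219 -0.28610353  0.00275564] [ 0.46412575 -0.36271176  0.25382284] [ 0.34  0.81  0.11  1.6  -0.12  0.74  2.08]
5.8583 [ 0.61153557 -0.28604712  0.00312919] [-1.61462295 -0.04300315  6.24492795] 0.06076538760971851
```

View pics/g1s.png

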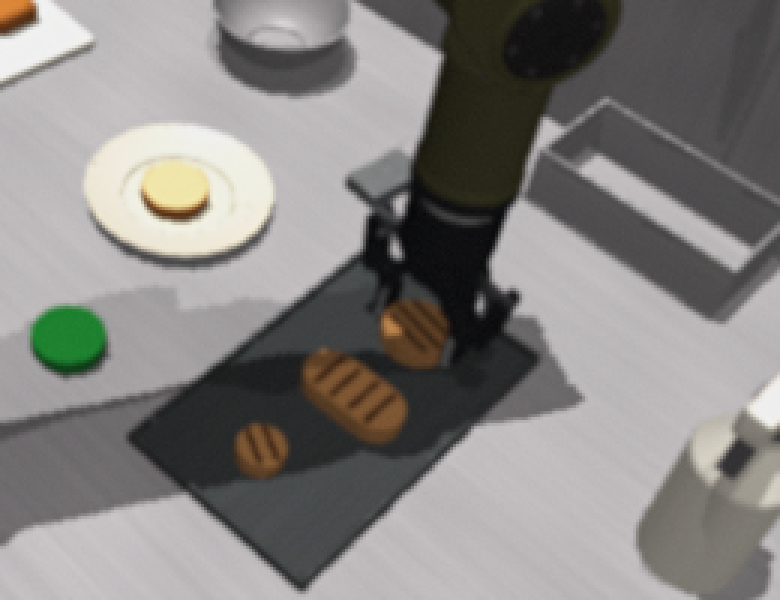

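The side view shows the patty between the fingers, at about (415,330) in the crop, and the measured width fits at 61 mm. I'll lift it and carry it above the heel.

Run:
```python
from h import *
R=[0,0,1,0]
ctrl.movel([.611,-.2858,.09],max_speed=.12)
s=get_state();print(s["time"],s["contact_force"],s["width"])
ctrl.movel([.5705,-.030,.09],max_speed=.15)
ctrl.movel([.5705,-.030,.034],max_speed=.1)
s=get_state();print(s["time"],s["tcp_pos"],s["contact_force"],s["width"])
for c in("top","side"):
    im,d=vision.grab_frame(c)
    cv2.imwrite(f"pics/pl1{c}.png",cv2.resize(im[100:250,250:450],None,fx=4,fy=4))
    for p,uv,n,m in masks(c,"patty_center"): print(c,p,uv,n,fit(c,SH["patty_center"]+[0,0,.032],uv))
```

```text
6.8417 [ 0.13419349  0.43616452 -0.94382598] 0.06076384063142853
9.425 [ 0.57077431 -0.0302181   0.03425283] [-0.12642694  0.34546282 -0.81774262] 0.060660595181389707
side 0.51 [356.         185.50574713] 261 [ 0.56525306 -0.02503637]
```

View pics/pl1side.png

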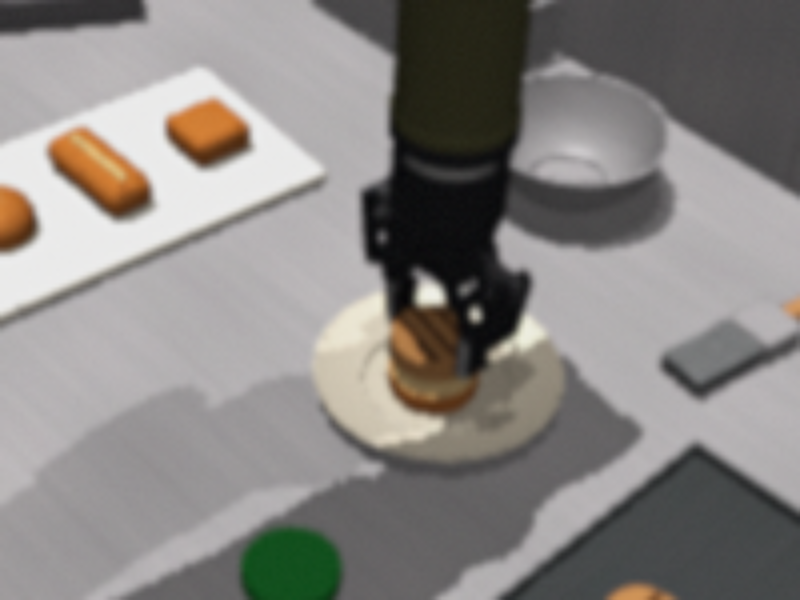

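View pics/pl1top.png

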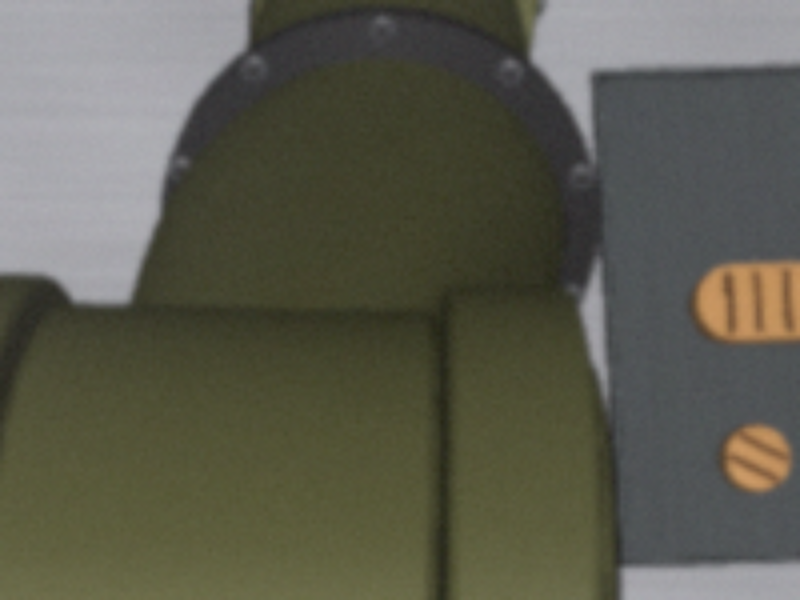

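The side view shows the patty held level over the heel, with left edges at 390 and 388 px in the crop. The arm hides the top view. I'll lower it gently until it touches.

Run:
```python
from h import *
for z in(.025,.023,.0222,.0216,.0211,.0206,.0201,.0196):
    ctrl.movel([.5705,-.030,z],max_speed=.04)
    s=get_state();print(s["time"],s["tcp_pos"],s["contact_force"].round(2))
    if s["contact_force"][2]>1.0: break
ctrl.ungrasp()
s=get_state();print(s["time"],s["width"],s["contact_force"].round(2))
ctrl.movel([.5705,-.030,.10],max_speed=.12)
ctrl.movep([.425,.301,.11],[0,0,1,0])
print(get_state()["time"],get_state()["tcp_pos"])
for c in("top","side"):
    im,d=vision.grab_frame(c)
    cv2.imwrite(f"pics/pl2{c}.png",cv2.resize(im[100:250,250:450],None,fx=4,fy=4))
    for p,uv,n,m in masks(c,"patty_center"): print(c,p,uv,n,fit(c,SH["patty_center"]+[0,0,.019],uv))
    for p,uv,n,m in masks(c,"plate"): print(c,p,uv,n,fit(c,SH["plate"],uv))
    for p,uv,n,m in masks(c,"crown_center"): print(c,p,uv,n,fit(c,SH["crown_center"],uv))
```

```text
10.0 [ 0.57019649 -0.0299819   0.02460732] [ 0.04 -0.27 -1.2 ]
10.25 [ 0.57046557 -0.03001462  0.02291314] [-0.2  -0.13 -0.95]
10.5 [ 0.57051277 -0.03000029  0.02220295] [-0.21  0.4   0.18]
10.75 [ 0.57055681 -0.02998038  0.02208577] [-2.23  1.14  6.42]
11.125 0.08496551399818661 [-0.08 -0.32  0.53]
13.2833 [0.42601378 0.29970478 0.10993869]
top 0.75 [335.01550388 152.20930233] 516 [ 0.56948924 -0.02975734]
top 0.41 [196.94583333 217.675     ] 240 [0.40935347 0.29578998]
top 0.55 [334.90229885 151.62976407] 3306 [ 0.57572544 -0.03046794]
top 0.85 [178.9647651  269.20973154] 596 [0.28800382 0.33748739]
top 0.61 [196.64840183 217.62557078] 219 [0.41020285 0.30049899]
side 0.72 [357.80810811 188.95945946] 370 [ 0.56964463 -0.0288401 ]
side 0.65 [359.7971464  193.63151365] 1612 [ 0.57675761 -0.03089339]
side 0.81 [247.61016949 154.9559322 ] 295 [0.42400782 0.30203074]
side 0.58 [201.64772727 170.21306818] 352 [0.28187999 0.32937282]
```

View pics/pl2side.png

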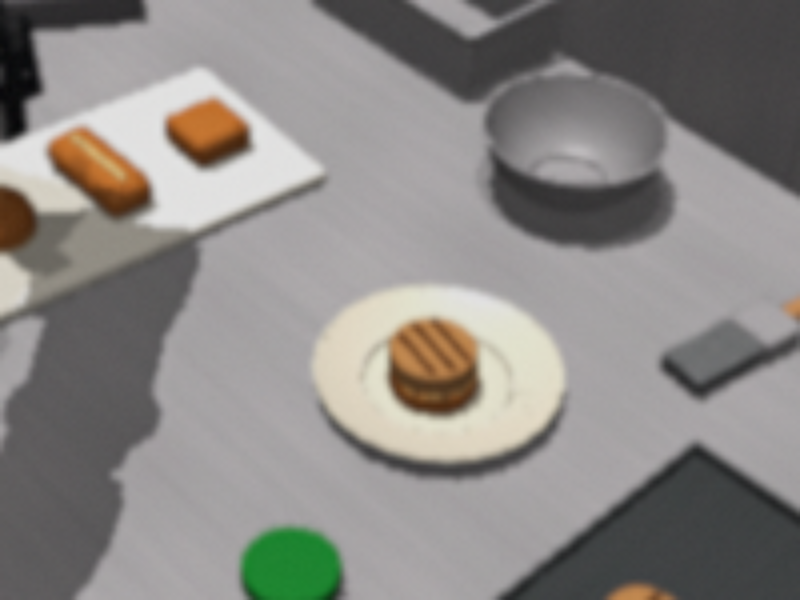

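View pics/pl2top.png

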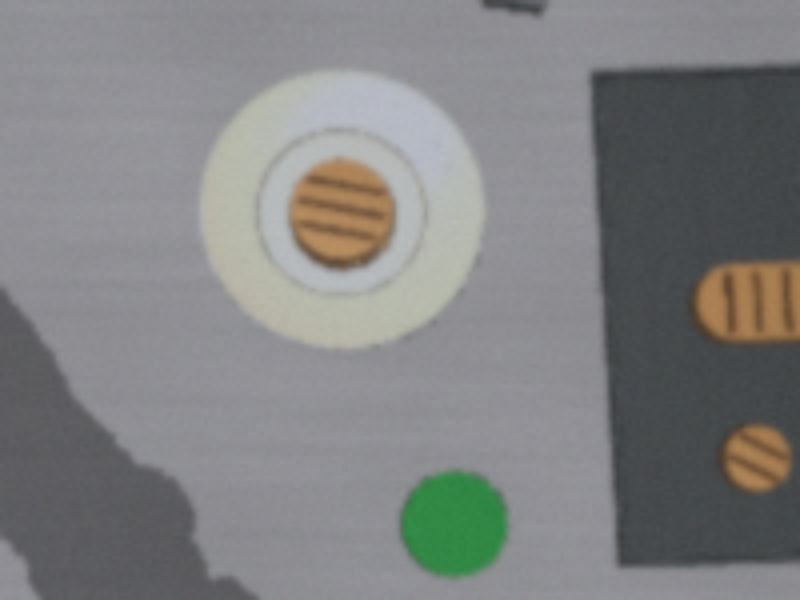

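Both views show the patty flat and centred on the heel, at (0.5696, -0.0293). The heel itself hasn't moved. Next is the crown at (0.4248, 0.301).

Run:
```python
from h import *
ctrl.movel([.4248,.301,.0085],max_speed=.10)
s=get_state();print(s["time"],s["tcp_pos"],s["contact_force"].round(2))
ctrl.close_gripper(25)
s=get_state();print(s["time"],s["tcp_pos"],s["contact_force"].round(2),s["width"])
ctrl.movel([.4248,.301,.10],max_speed=.12)
s=get_state();print(s["time"],s["contact_force"].round(2),s["width"])
ctrl.movel([.570,-.0297,.10],max_speed=.15)
ctrl.movel([.570,-.0297,.055],max_speed=.1)
s=get_state();print(s["time"],s["tcp_pos"],s["contact_force"].round(2),s["width"])
im,d=vision.grab_frame("side")
cv2.imwrite(f"pics/pl3side.png",cv2.resize(im[100:250,250:450],None,fx=4,fy=4))
```

```text
14.85 [0.42513471 0.30123141 0.00899484] [ 0.3  -0.57  1.09]
15.1917 [0.42512016 0.30123749 0.00932629] [-2.29  0.29  5.47] 0.06269930117452426
16.1083 [-0.29  0.56 -1.13] 0.06206126409563896
19.2667 [ 0.57013747 -0.02968383  0.05511991] [-0.42 -0.13 -0.29] 0.06245785094050775
```

View pics/pl3side.png

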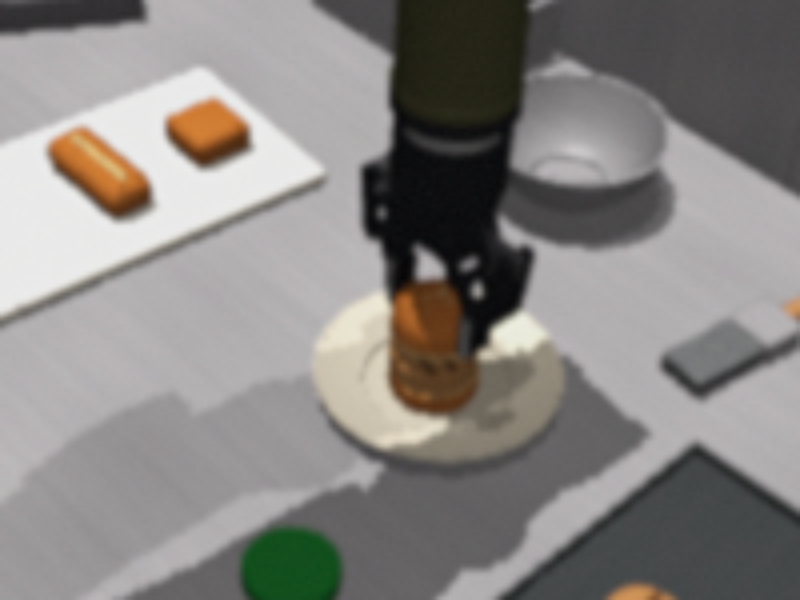

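The crown is held upright over the patty, with its left edge at about 390 px in line with the stack. I'll lower it until it touches.

Run:
```python
from h import *
b=get_state()["contact_force"][2]
for z in [.044,.042,.041,.0404,.0399,.0394,.0389,.0384,.0379,.0374,.0369,.0364]:
    ctrl.movel([.570,-.0297,z],max_speed=.04)
    s=get_state();print(s["time"],s["tcp_pos"],s["contact_force"].round(2))
    if s["contact_force"][2]>1.0: break
ctrl.ungrasp()
s=get_state();print(s["time"],s["width"],s["contact_force"].round(2))
ctrl.movel([.570,-.0297,.13],max_speed=.12)
ctrl.movep([.425,.301,.2],[0,0,1,0])
print(get_state()["time"],get_state()["tcp_pos"])
for c in("top","side"):
    im,d=vision.grab_frame(c)
    cv2.imwrite(f"pics/pl4{c}.png",cv2.resize(im[100:250,250:450],None,fx=4,fy=4))
    for p,uv,n,m in masks(c,"crown_center"): print(c,p,uv,n,fit(c,SH["crown_center"]+[0,0,.029],uv))
    for p,uv,n,m in masks(c,"plate"): print(c,p,uv,n,fit(c,SH["plate"],uv))
```

```text
19.7417 [ 0.56981292 -0.02966816  0.04377324] [-0.61  0.44 -0.37]
19.9917 [ 0.56998099 -0.02970756  0.0419555 ] [-0.7  -0.71 -0.  ]
20.2417 [ 0.56998109 -0.02969262  0.04098757] [ 0.09 -0.67 -0.05]
20.4917 [ 0.56997239 -0.02969353  0.04038804] [-0.55  0.49 -0.06]
20.7417 [ 0.57001188 -0.02971839  0.03988727] [ 0.99  0.96 -0.04]
20.9917 [ 0.56998452 -0.02969761  0.03935991] [ 0.66 -0.84 -0.49]
21.2417 [ 0.56997829 -0.02971603  0.03887363] [ 0.37  0.02 -0.56]
21.4917 [ 0.57007668 -0.02969321  0.03841791] [-0.16  0.45 -0.35]
21.7417 [ 0.57005304 -0.0296815   0.03834744] [-1.24 -0.45  5.47]
22.1 0.08510709031613034 [ 0.23 -0.28 -0.85]
24.3917 [0.42583502 0.29967781 0.19972818]
top 0.83 [178.40415335 269.33865815] 626 [0.2899069  0.32882075]
top 0.75 [335.13843648 150.18892508] 614 [ 0.57082009 -0.02921683]
top 0.65 [335.28789694 151.86399041] 3338 [ 0.57514766 -0.03141552]
side 0.85 [358.032      184.37066667] 375 [ 0.56923438 -0.02850456]
side 0.94 [359.30110159 194.86964504] 1634 [ 0.57229138 -0.03355969]
```

View pics/pl4side.png

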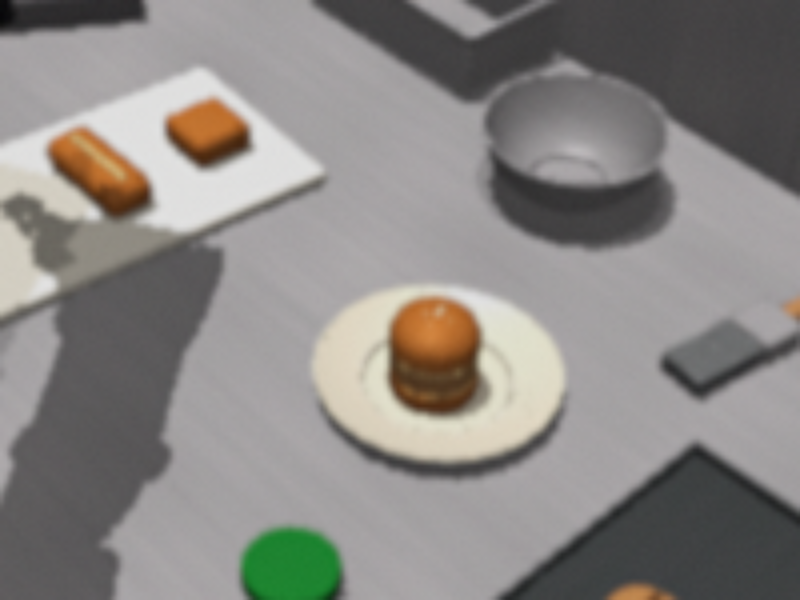

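View pics/pl4top.png

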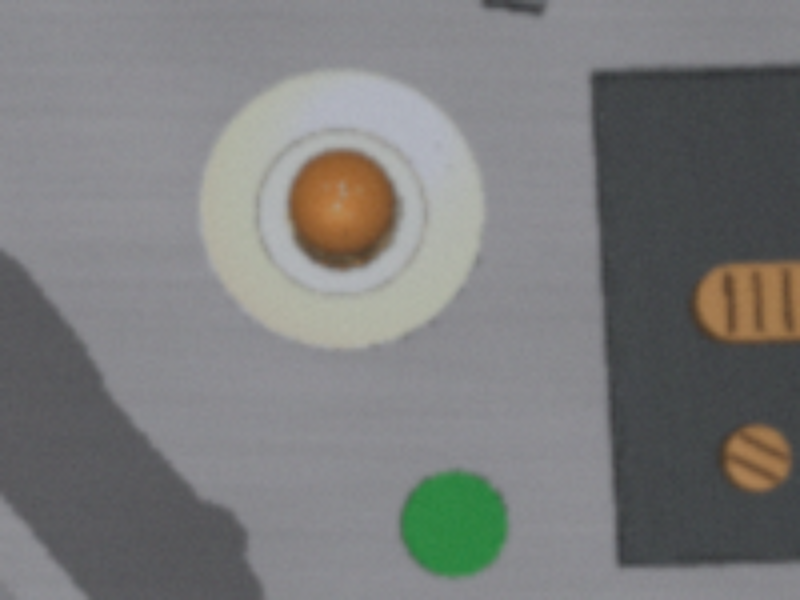

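Run:
```python
from h import *
print(unproj("top",[250+342/4-.4,100+211.5/4-.4],.005), unproj("side",[250+437/4-.4,100+382/4-.4],.005))
# outer rim: extremes crop x 200..486,y 69..349
print(unproj("top",[250+343/4-.4,100+209/4-.4],.017),unproj("side",[250+438.5/4-.4,100+368/4-.4],.017))
ctrl.pause(.3); s=get_state(); print(s["time"],s["contact_force"].round(2))
ticket.close_job()
```

```text
[ 0.57529875 -0.03148424  0.005     ] [ 0.57521137 -0.02984508  0.005     ]
[ 0.57411343 -0.03145295  0.017     ] [ 0.57661307 -0.02872553  0.017     ]
24.9917 [-0.15  1.08 -0.27]
the job is handed in; nothing more can be done
```

The burger is built and the job is handed in, after about 25 s of the 53 s allowed. The chicken patty sits on the bottom bun and the top bun sits on the patty, dome up. I lowered each one until the wrist force showed light contact (about 5–6 N), then let go.

**Stack:** the final pictures from both cameras show it level and upright.
- **Bottom bun:** (0.570, -0.030) before stacking.
- **Patty:** (0.5696, -0.029).
- **Top bun:** (0.570, -0.029).

These agree to about 1 mm, within the cameras' 2 mm accuracy.

**Plate centre:** I measured this at about (0.575, -0.030), so the stack sits about 5 mm off it. That is where I found the bottom bun, and I left it there. One plate reading from the last side picture disagreed by 3–4 mm, probably because the burger hides part of the plate.

I left the turquoise and green look-alikes, the other chicken pieces and the other rolls alone. The gripper was well clear of the burger at the end.

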